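# Roll a lying sample vial onto the reading line and press the read key

### The arm

A 6-joint arm with a two-finger parallel gripper is mounted at the origin on a cart in front of the work surface, level with it; the furniture and walls round the work are solid. World frame = base frame: x ahead of the robot, y to its left, z up, the work surface at z = 0. Lengths are in m, angles in rad, forces in N, time in s.
With the tool pointing down it reaches from about 0.35 to 0.8 m from the base axis. Payload 7.3 kg.
Tool frame: the origin (TCP) lies midway between the tips of the shut fingers; the grasp point (between the pads) lies ctrl.pinch_z behind it (ctrl.pinch_z is the distance from the TCP to the grasp point, in m); x points along the fingers, y is the direction in which the jaws open and shut, and the axes are right-handed (so a half turn about x gives the same grasp; the last joint's range is limited). The gripper opens to 85 mm and grips with 20 to 120 N. Pads are 22 mm wide; open, the fingers measure 114 mm over their backs; the gripper's body (76 mm by 85 mm) begins 54 mm behind the grasp point. The pads swing forward as they close: fully open they stand 13 mm farther back than shut.
Start: joints at [1.187, 0.342, 1.524, -0, 1.275, -0.146], TCP at [0.124, 0.51, 0.231] pointing down, gripper open.
Joint ranges: [-2.53, 2.53], [-0.77, 2.02], [0.04, 2.7], [-1, 4.14], [0.28, 2.66], [-3.11, 3.11]. Speed limits (rad/s): [2.57, 2.57, 3.14, 3.14, 3.14, 3.14].

### API

Orientations are given as a unit quaternion [w, x, y, z].
In Python, from station import ctrl gives the robot as it stands.
- The arm moves only by the shell command python3 -m inch 'ROWS' [OPENING] [FORCE]. ROWS is JSON, a list of rows, each a list of 4 numbers: the shift along the world's x, y, z in m, then the turn about the world's z in degrees. A call has exactly 5 rows; each row shifts and turns the pose as measured when the row begins; what a row does not reach is not made up. A row lasts 1/8 s, in which the tool goes at most 62.5 mm and 10.7 degrees, less where a joint would pass 70% of its speed; a pose out of reach is approached as far as the arm can. A call with a gripper value outside its range is refused whole. OPENING is the closure, from 0 (fully open) to 1 (shut), set as the call begins (- or left out, the last holds). The fingers move at their own pace and stop on an object; FORCE is the grip in N (left out, the last holds). Time passes only in rows, so rows that do not move let the fingers close, or fill a call up. It gives the time, the measured TCP pose, the force and the opening at its end, in the units of the state.
- ctrl.get_state(): the state, without advancing time (a new reading comes with each control period).
- ctrl.get_image(name): name is "side" or "top" or "wrist"; returns a dict with "img" (480x640x3 uint8, blue, green, red), "fovy" (degrees; the focal length in pixels is half the picture's height over the tangent of half this angle, whatever the lens; pixels are square), "cx", "cy" (the principal point, pixels), "position" and "rotation" of the camera in the world; the wrist camera has in their place "hand_eye" (4x4, takes a point from camera to tool coordinates, whose origin is the TCP and whose axes are the tool frame's). Camera axes: x right, y up, looking along -z (the intrinsics and any distortion apply to the point x, -y, -z); pixel columns grow to the right and rows downward; lengths in m; the calibration is good to about 2 mm. A picture is of the moment at which its call begins: read the wrist's pose just before it. There is no depth.
- ctrl.close_job(): hands the job in, once; it reports no verdict.
The state is a dict: "time_s": time; "q": joint angles; "qvel": joint speeds; "joint_torque": joint torques, N m; "position": TCP position; "tcp_rot": TCP orientation; "force": force on the tool from outside, world axes, zero at the start; "wrist_torque": the same for the moment, N m; "width": opening from 0.0 (shut) to 1.0 (fully open).
Only numpy, scipy, OpenCV 4.12 (cv2) and the standard library are available. Lean on these libraries where they do the work, as an engineer would, in place of code of your own. Each camera call takes 0.05 s, during which the arm holds its last target.

### The job

Gently push the top of the headspace vial that lies on the reader plate, so that it rolls across the mat and comes to rest centred along the white line. Then press the round read key on the reader's console fully down with a fingertip and let it come back up. Work by touch only: do not pick up the vial, and leave it on the line and everything else where it is.

Things in the scene. Friction and masses are not known exactly. Their poses are not given: they have to be found in the camera images.
- reader: the vial reader, fixed to the bench, yaw within 15 degrees: a level grey plate with a black mat, 130 mm deep (its x), 8 mm thick, mat from y -135 to +135 mm. Origin under the plate below the middle of the line, z up. At the line's far end a lens block (x 65 to 95, y -28 to 28 mm, 30 mm high); at the +y end the console (x -55 to 55, y 142 to 192 mm, 30 mm high) with the read key
- line_mid (a point): middle of the white line, on the mat, 8 mm above the bench; the line is 3 mm wide and 112 mm long and runs along the reader's x at y = 0
- sample: the clear glass headspace vial with a white cap that lies on the mat, on either side of the line, 45 to 75 mm from it and roughly parallel; a cylinder of 23 mm diameter, 77 mm long, about 30 g, with enough rolling resistance to stop soon when let go. Origin at the centre of its flat bottom, z along its axis to the cap, roughly along the reader's x; x and y turn as it rolls
- sample_mid (a point): the middle of the lying vial, on its axis, 37 mm from its bottom and 11.4 mm above the mat while it lies there
- sample_mark (a point): a point on the vial's glass half-way along it, 11.4 mm from the axis; on top of the vial at the start and carried round as the vial rolls
- read_key (a joint): travel of the read key, 0 up to 0.006 m fully down; a spring brings it back; fully down takes about 4 N
- read_key_top (a point): centre of the top face of the read key, a white round button of 24 mm diameter in a grey collar on the console, 48 mm above the bench; pressed straight down
- small_vial: a small vial, 12 mm diameter and 33 mm tall, standing on the mat on the side of the line opposite the sample; leave it. Origin at its underside
- upright_vial: a second headspace vial of the same kind standing upright on the bench behind the reader, 23 x 77 mm tall; leave it. Origin at its underside
- jar: round jar with a screw lid, 39 mm diameter, 47 mm tall, on the bench; leave it. Origin at its underside
- tin: flat round tin, 55 mm diameter, 18 mm tall, on the bench; leave it. Origin at its underside
- union: steel tube union, 36 mm long and 14 mm high, lying on the bench; leave it. Origin at its underside
- tweezers_1: steel tweezers, 127 mm long and 9 mm high, lying on the bench; leave them. Origin at their underside
Things that resemble listed ones, but are neither listed nor needed, are in the scene too. Leave any blue look-alike of the sample alone.

How it is judged:
On the way, in this order (a step that is already met when the one before it is completed fails the run):
1. the vial rolls (the point that was on top has gone underneath) (z of sample_mark in the frame of reader below 0.0165 m).
2. the vial lies at rest on the line with the fingers off it (y of sample_mid in the frame of reader between -0.006 and 0.006 m and x of sample_mid in the frame of reader between -0.03 and 0.03 m and z of sample_mid in the frame of reader below 0.0225 m and angle between the z axis of sample and the x axis of reader, either way round below 0.17 rad and linear speed of sample below 0.02 m/s and contact force between the fingers and sample below 0.05 N), for 0.3 s.
3. the read key is pressed down (value of joint read_key above 0.0045 m and y of sample_mid in the frame of reader between -0.006 and 0.006 m and x of sample_mid in the frame of reader between -0.03 and 0.03 m and z of sample_mid in the frame of reader below 0.0225 m and angle between the z axis of sample and the x axis of reader, either way round below 0.17 rad), for 0.05 s.
At the end, for the whole second after the job is handed in: the vial lies at rest on the mat, its axis within 6 mm of the line's centre and within 10 degrees of its direction, its middle within 30 mm of the line's middle; the read key has been pressed at least 4.5 mm and is up again (y of sample_mid in the frame of reader between -0.006 and 0.006 m and x of sample_mid in the frame of reader between -0.03 and 0.03 m and z of sample_mid in the frame of reader below 0.0225 m and angle between the z axis of sample and the x axis of reader, either way round below 0.17 rad and value of joint read_key below 0.0015 m and linear speed of sample below 0.01 m/s); the robot touches nothing.
It fails at once if the vial is lifted more than 10 mm off the mat (z of sample_mid in the frame of reader above 0.0294 m).
It fails at once if the vial is pressed with more than 35 N (contact force between the fingers and sample above 35 N).
It fails at once if the read key is pressed while the vial is off the line (value of joint read_key above 0.0045 m and (y of sample_mid in the frame of reader above 0.012 m or y of sample_mid in the frame of reader below -0.012 m)).
It fails at once if another thing (small vial, upright vial, jar, tin, union, tweezers) is moved more than 15 mm or knocked over (distance of any of small_vial, upright_vial, jar, tin, union, tweezers_1 from where it was at the start of the episode above 0.015 m or angle between any of small_vial, upright_vial, jar, tin's own z axis and vertical above 0.5 rad).
It also fails if it takes over 54 s, if anything falls off the work surface, if the arm or the gripper's body presses on something with over 40 N, if the wrist force passes 120 N, or if a joint passes its speed limit or range.

## Working session

There is one attempt and no reset: what is moved stays moved. The work goes in short steps, Python scripts to look and compute and a shell command to move; the robot and the scene stay as the last step left them, time stands still between calls to the robot, and variables do not carry over. Pictures are saved under pics/ and viewed, and the job is handed in when it is done.

```bash
ls; mkdir -p pics; cat > h.py <<'E'
import numpy as np, cv2, json
from station import ctrl
E
python3 - <<'E'
from h import *
s=ctrl.get_state()
print({k:np.round(v,4).tolist() for k,v in s.items()}, ctrl.pinch_z)
for n in ["side","top","wrist"]:
    d=ctrl.get_image(n); cv2.imwrite(f"pics/{n}0.png",d["img"])
    print(n,{k:(np.round(v,4).tolist() if k!='img' else 0) for k,v in d.items() if not isinstance(v,str)})
    np.save(f"pics/{n}0.npy",{k:v for k,v in d.items()},allow_pickle=True)
E
```

```text
pics
{'time_s': 0.0, 'q': [1.187, 0.3427, 1.525, 0.0, 1.2754, -0.146], 'qvel': [0.0004, -0.0004, 0.0008, -0.0008, -0.0013, -0.0], 'joint_torque': [0.0003, -43.3657, -24.6015, -0.0001, 0.0079, 0.0], 'position': [0.1235, 0.5098, 0.2306], 'tcp_rot': [0.702, 0.0833, 0.7023, -0.0844], 'force': [0.636, -0.8845, 0.1515], 'wrist_torque': [0.0336, -0.008, -0.0133], 'width': 0.9993} 0.0187
side {'img': 0, 'fovy': 42.2305, 'cx': 327.6709, 'cy': 237.5562, 'position': [0.0225, -0.9442, 0.907], 'rotation': [0.8799, 0.388, -0.1143, -0.2491]}
top {'img': 0, 'fovy': 45.7033, 'cx': 311.1285, 'cy': 246.8741, 'position': [0.2642, -0.1524, 1.4085], 'rotation': [0.7115, 0.0735, -0.0582, -0.6964]}
wrist {'img': 0, 'fovy': 63.2455, 'cx': 321.7586, 'cy': 239.265, 'hand_eye': [[0.0009, 0.2663, -0.9639, -0.1431], [1.0, -0.0015, 0.0005, 0.0006], [-0.0013, -0.9639, -0.2663, -0.0681], [0.0, 0.0, 0.0, 1.0]]}
```

View pics/top0.png

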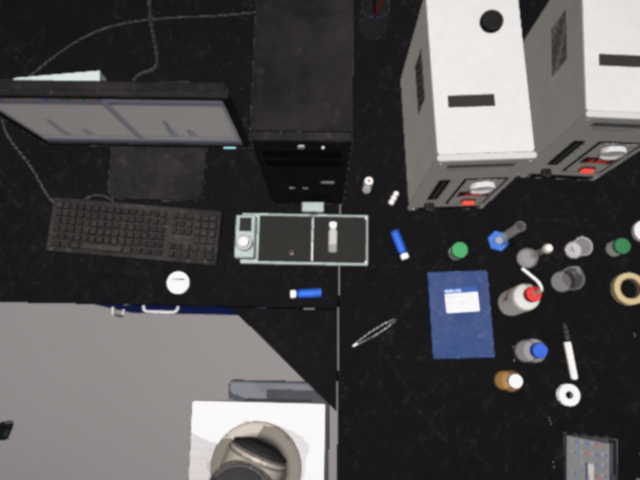

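View pics/side0.png

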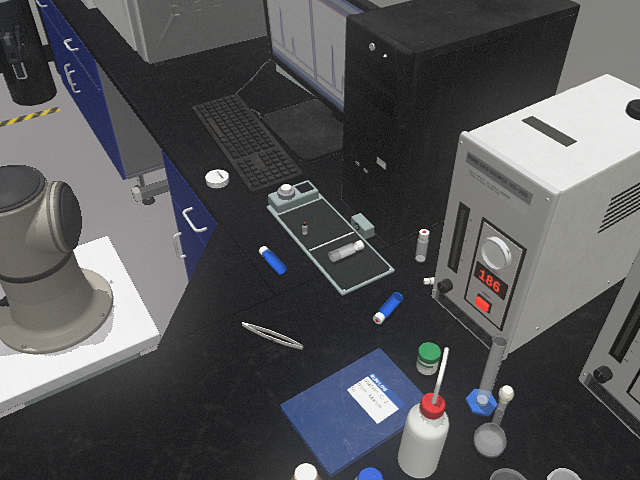

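View pics/wrist0.png

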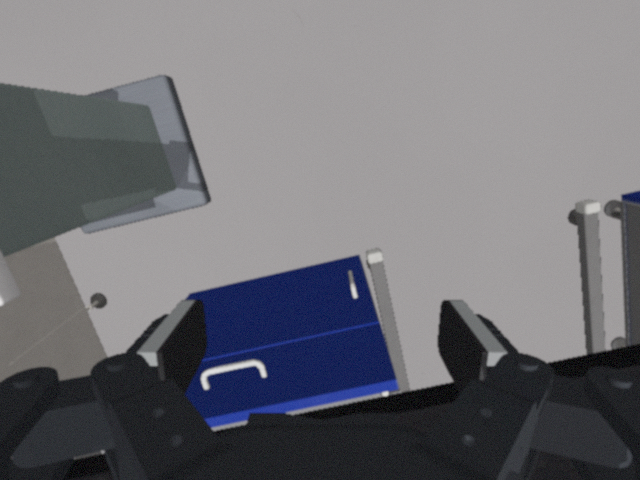

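```bash
cat > h.py <<'E'
import numpy as np, cv2, json
from station import ctrl
from scipy.spatial.transform import Rotation as R
def quat(q): return R.from_quat([q[1],q[2],q[3],q[0]])
def K(d):
    f=240/np.tan(np.radians(d["fovy"])/2); return np.array([[f,0,d["cx"]],[0,f,d["cy"]],[0,0,1.]])
def campose(d,s=None):
    if "hand_eye" in d:
        T=np.eye(4);T[:3,:3]=quat(s["tcp_rot"]).as_matrix();T[:3,3]=s["position"]
        T=T@np.array(d["hand_eye"]); return T[:3,:3],T[:3,3]
    return quat(d["rotation"]).as_matrix(),np.array(d["position"])
def dist(d):
    return np.array(d["dist"]) if "dist" in d else np.zeros(5)
def ray(d,uv,s=None):
    Rm,p=campose(d,s); uv=np.array(uv,float).reshape(-1,1,2)
    n=cv2.undistortPoints(uv,K(d),dist(d)).reshape(-1,2)
    return p,(Rm@np.c_[n[:,0],-n[:,1],-np.ones(len(n))].T).T
def at_z(d,uv,z,s=None):
    p,r=ray(d,uv,s); return p+r*((z-p[2])/r[:,2])[:,None]
def proj(d,P,s=None):
    Rm,p=campose(d,s); c=(np.array(P,float).reshape(-1,3)-p)@Rm; c=c*[1,-1,-1]
    return cv2.projectPoints(c,np.zeros(3),np.zeros(3),K(d),dist(d))[0].reshape(-1,2)
def load(n): return np.load(f"pics/{n}.npy",allow_pickle=True).item()
E
python3 - <<'E'
from h import *
for n in ["side","top","wrist"]:
    d=load(n+"0"); print(n,{k:v for k,v in d.items() if k not in("img","fovy","cx","cy","position","rotation","hand_eye")})
d=load("top0"); c=d["img"][195:275,225:375]; cv2.imwrite("pics/tc.png",cv2.resize(c,None,fx=5,fy=5,interpolation=cv2.INTER_CUBIC))
d=load("side0"); c=d["img"][170:300,255:405]; cv2.imwrite("pics/sc.png",cv2.resize(c,None,fx=4.5,fy=4.5,interpolation=cv2.INTER_CUBIC))
E
```

```text
side {}
top {}
wrist {}
```

View pics/tc.png

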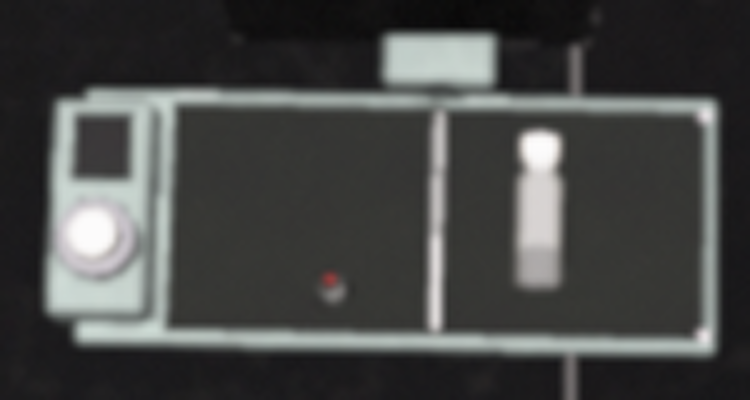

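View pics/sc.png

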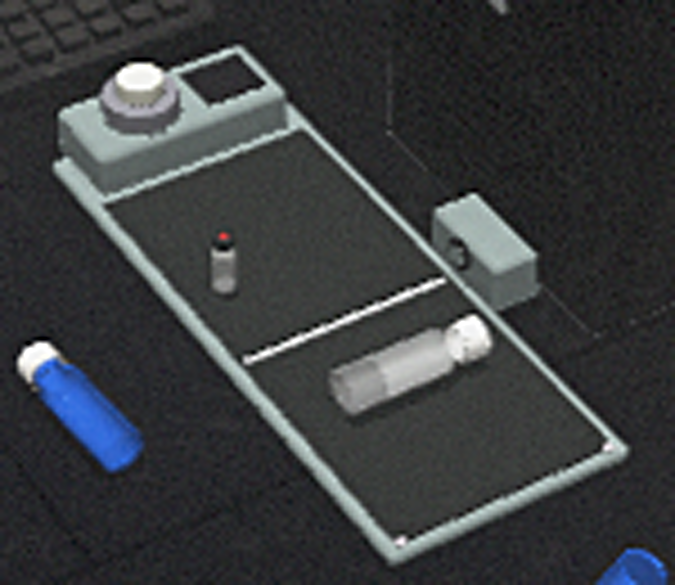

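```bash
python3 - <<'E'
from h import *
t=load("top0"); s=load("side0")
T=lambda *p:(np.array(p)+.5)/5-.5+[225,195]
S=lambda *p:(np.array(p)+.5)/4.5-.5+[255,170]
for n,d,f,l in (("top",t,T,[(439,110),(434,330)]),("side",s,S,[(444,281),(248,360)])):
    P=at_z(d,f(*l),.008); print(n,P.round(4).tolist(),"mid",P.mean(0).round(4),"len",np.linalg.norm(P[0]-P[1]),"yaw",np.degrees(np.arctan2(*(P[0]-P[1])[[1,0]])))
# key top
print("key top",at_z(t,T((92,229)),.048),at_z(s,S((141,80)),.048))
# vial: axis ends: cap far end, bottom end
print("vial top",at_z(t,T((540,133),(539,287)),.0195).round(4).tolist())
print("vial side",at_z(s,S((483,337),(345,392)),.0195).round(4).tolist())
print("small", at_z(t,T((331,280)),.041),at_z(s,S((223,237)),.041))
c=at_z(t,T((717,100),(715,353),(75,343),(90,90)),.008);print("corners",c.round(4).tolist())
c=at_z(s,S((627,450),(395,560)),.008);print("corners",c.round(4).tolist())
E
```

```text
top [[0.6062, -0.1204, 0.008], [0.4935, -0.1205, 0.008]] mid [ 0.5498 -0.1204  0.008 ] len 0.11273091464358716 yaw 0.03862849749052993
side [[0.6066, -0.1216, 0.008], [0.4976, -0.1202, 0.008]] mid [ 0.5521 -0.1209  0.008 ] len 0.1090545202200504 yaw -0.74340546654109
key top [[0.53356916 0.04687038 0.048     ]] [[0.53454531 0.04660367 0.048     ]]
vial top [[0.5925, -0.1715, 0.0195], [0.5142, -0.1722, 0.0195]]
vial side [[0.593, -0.1743, 0.0195], [0.5185, -0.1721, 0.0195]]
small [[ 0.51181635 -0.07031261  0.041     ]] [[ 0.51314624 -0.07143651  0.041     ]]
corners [[0.614, -0.2607, 0.008], [0.4847, -0.2603, 0.008], [0.4833, 0.0586, 0.008], [0.6134, 0.057, 0.008]]
corners [[0.6139, -0.2605, 0.008], [0.4878, -0.2623, 0.008]]
```

```bash
python3 - <<'E'
from h import *
st=ctrl.get_state(); print(quat(st["tcp_rot"]).as_matrix().round(3))
t=load("top0")
print("tower front bottom",at_z(t,[(275,201),(349,203)],0).round(3).tolist())
print("upright", at_z(t,[(368,190)],0).round(3).tolist())
for z in (.3,.4,.45):
  print("tower top",z,at_z(t,[(250,133),(352,133)],z).round(3).tolist())
c=t["img"][120:215,230:380]; cv2.imwrite("pics/tc2.png",cv2.resize(c,None,fx=5,fy=5,interpolation=cv2.INTER_CUBIC))
E
```

```text
[[-0.     0.236  0.972]
 [-0.001  0.972 -0.236]
 [-1.    -0.001 -0.   ]]
tower front bottom [[0.647, -0.024, 0.0], [0.646, -0.213, 0.0]]
upright [[0.681, -0.261, 0.0]]
tower top 0.3 [[0.71, 0.006, 0.3], [0.713, -0.204, 0.3]]
tower top 0.4 [[0.67, -0.009, 0.4], [0.673, -0.2, 0.4]]
tower top 0.45 [[0.65, -0.016, 0.45], [0.652, -0.197, 0.45]]
```

View pics/tc2.png

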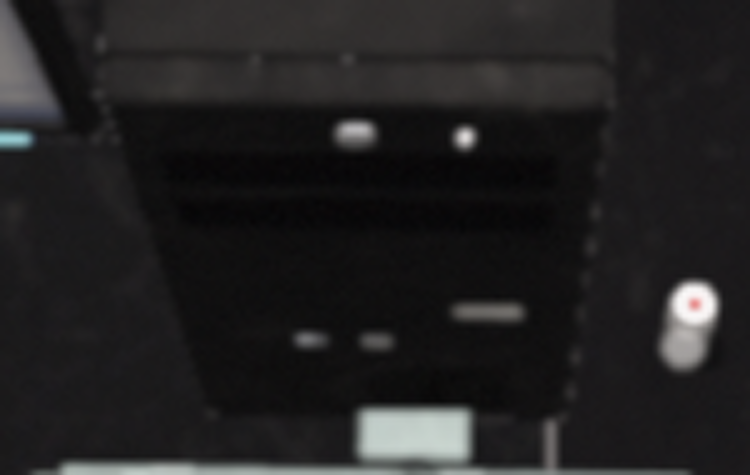

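```bash
python3 -m inch '[[0.045,-0.04,0,2.7],[0.045,-0.04,0,2.7],[0.045,-0.04,0,2.7],[0.045,-0.04,0,2.7],[0.045,-0.04,0,2.9]]' 1 20; python3 -m inch '[[0.02,-0.055,0,0],[0.02,-0.055,0,0],[0.02,-0.055,0,0],[0.02,-0.055,0,0],[0.02,-0.055,0,0]]'
```

```text
time_s: 0.78
position: [0.3507, 0.3059, 0.2296]
tcp_rot: [0.707, -0.007, 0.707, 0.006]
force: [-0.3, 1.0, -0.1]
width: 0.002
time_s: 1.4
position: [0.4543, 0.0218, 0.2289]
tcp_rot: [0.707, -0.007, 0.707, 0.006]
force: [1.6, 0.4, 0.2]
width: -0.001
```

```bash
python3 -m inch '[[0.025,-0.05,-0.02,-1],[0.025,-0.05,-0.02,0],[0.025,-0.05,-0.02,0],[0.02,-0.05,-0.02,0],[0,0,0,0]]'; python3 - <<'E'
from h import *
s=ctrl.get_state(); print(s["position"],quat(s["tcp_rot"]).as_matrix()[:,1],s["force"])
for n in("wrist","side","top"):
    d=ctrl.get_image(n); d["s"]=s; np.save(f"pics/{n}1.npy",d,allow_pickle=True); cv2.imwrite(f"pics/{n}1.png",d["img"])
E
```

```text
time_s: 2.02
position: [0.5518, -0.1893, 0.145]
tcp_rot: [0.707, 0.002, 0.707, -0.002]
force: [-0.4, 0.5, 0.5]
width: 0.002
[ 0.55179889 -0.18925852  0.14500563] [ 5.32706106e-03  9.99985748e-01 -3.56579104e-04] [-0.39157846  0.50996789  0.54376474]
```

View pics/wrist1.png

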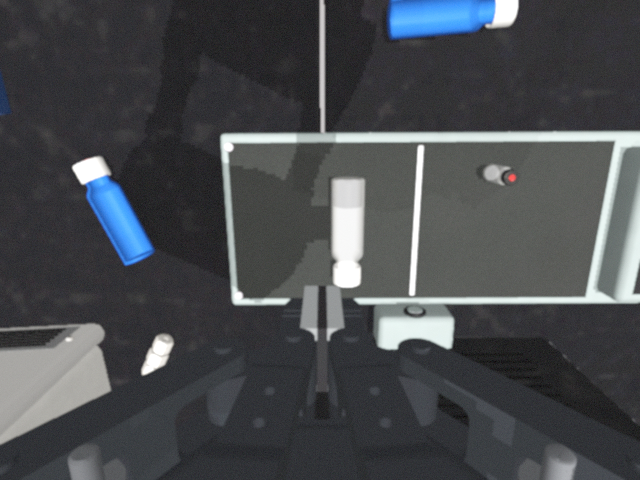

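View pics/side1.png

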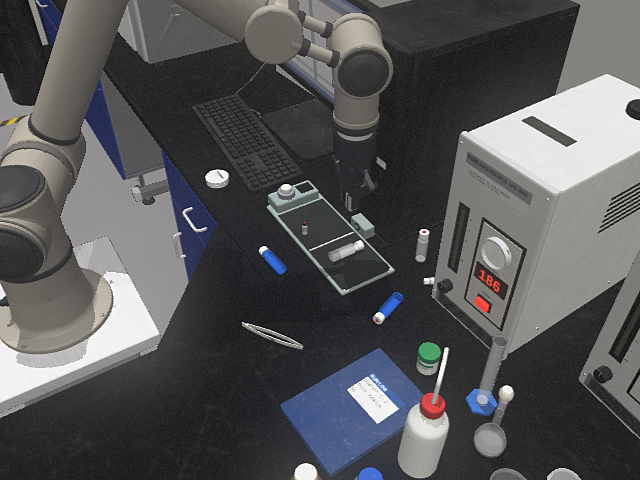

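```bash
cat >> h.py <<'E'
def meas(d,s,line,vial):
    P=at_z(d,line,.008,s); V=at_z(d,vial,.0195,s)
    m=P.mean(0); a=P[0]-P[1]; a/=np.linalg.norm(a); ay=np.array([-a[1],a[0],0])
    v=V[0]-V[1]; L=np.linalg.norm(v); ang=np.degrees(np.arctan2(v@ay,v@a)); b=V[1]; mid=b+v/L*.037
    print("linemid",m.round(4),"yaw",np.degrees(np.arctan2(a[1],a[0])).round(2),"vialmid",mid.round(4),"len",L.round(4),"rel x,y",((mid-m)@a).round(4),((mid-m)@ay).round(4),"ang",ang.round(2))
E
python3 - <<'E'
from h import *
d=load("wrist1"); s=d["s"]
meas(d,s,[(412,294),(421,147)],[(347,285),(348,178)])
c=d["img"][120:320,210:450]; cv2.imwrite("pics/wc.png",cv2.resize(c,None,fx=3.3,fy=3,interpolation=cv2.INTER_CUBIC))
# tip projection
T=quat(s["tcp_rot"]).as_matrix()
for p in ([0,0,0],[0,.01,0],[0,-.01,0],[0,0,-.011],[0,0,.011]): print(p,proj(d,s["position"]+T@p,s).round(0))
E
```

```text
linemid [ 0.5501 -0.119   0.008 ] yaw 0.06 vialmid [ 0.5516 -0.1704  0.0195] len 0.0786 rel x,y 0.0015 -0.0514 ang 0.2
[0, 0, 0] [[320. 308.]]
[0, 0.01, 0] [[345. 308.]]
[0, -0.01, 0] [[295. 308.]]
[0, 0, -0.011] [[320. 282.]]
[0, 0, 0.011] [[320. 333.]]
```

View pics/wc.png

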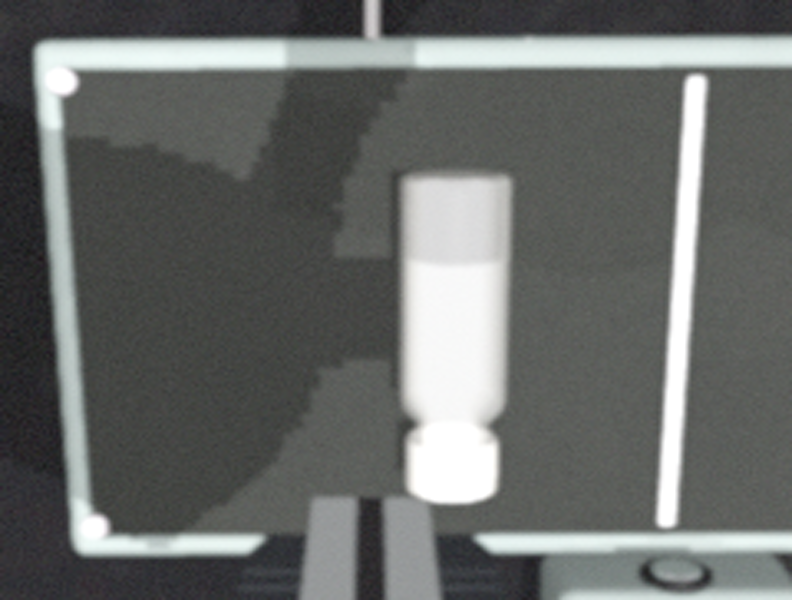

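```bash
python3 -m inch '[[-0.002,0.006,-0.035,0],[-0.002,0.006,-0.035,0],[0,0,-0.02,0],[0,0,0,0],[0,0,0,0]]'
```

```text
time_s: 2.8
position: [0.5492, -0.1671, 0.062]
tcp_rot: [0.711, -0.004, 0.703, 0.001]
force: [-0.7, 0.1, 0.0]
width: -0.001
```

```bash
python3 - <<'E'
from h import *
s=ctrl.get_state(); print(s["position"],s["qvel"].round(3) if hasattr(s["qvel"],"round") else s["qvel"],quat(s["tcp_rot"]).as_matrix().round(4))
E
python3 -m inch '[[0,0,0,0],[0,0,0,0],[0,0,0,0],[0,0,0,0],[0,0,0,0]]'
```

```text
[ 0.54922732 -0.16709978  0.06202866] [ 0.009 -0.008  0.01  -0.001  0.003  0.001] [[ 0.0119 -0.0068  0.9999]
 [-0.0037  1.      0.0069]
 [-0.9999 -0.0038  0.0118]]
time_s: 3.42
position: [0.5507, -0.1675, 0.0652]
tcp_rot: [0.713, -0.005, 0.701, 0.0]
force: [0.4, 0.4, -0.4]
width: -0.001
```

```bash
python3 -m inch '[[0,-0.002,-0.004,0],[0,-0.002,-0.004,0],[0,-0.002,-0.004,0],[0,-0.002,-0.004,0],[0,0,0,0]]';python3 - <<'E'
from h import *
s=ctrl.get_state(); print(s["position"],np.round(s["qvel"],3),quat(s["tcp_rot"]).as_matrix().round(4))
E
```

```text
time_s: 4.05
position: [0.5502, -0.1762, 0.0473]
tcp_rot: [0.712, -0.004, 0.702, 0.0]
force: [-0.9, -0.3, 0.6]
width: 0.002
[ 0.55022963 -0.17615058  0.04728853] [ 0.001 -0.002 -0.004  0.002  0.001  0.001] [[ 0.0153 -0.0067  0.9999]
 [-0.0053  1.      0.0067]
 [-0.9999 -0.0054  0.0153]]
```

```bash
python3 -m inch '[[0,0,-0.004,0],[0,0,-0.004,0],[0,0,-0.003,0],[0,0,-0.001,0],[0,0,-0.001,0]]'; python3 -m inch '[[0,0,-0.0005,0],[0,0,-0.0005,0],[0,0,-0.0005,0],[0,0,-0.0005,0],[0,0,-0.0005,0]]'
```

```text
time_s: 4.68
position: [0.5504, -0.176, 0.0335]
tcp_rot: [0.713, -0.004, 0.702, 0.001]
force: [0.2, 0.0, 0.5]
width: 0.0
time_s: 5.3
position: [0.5505, -0.1761, 0.0311]
tcp_rot: [0.713, -0.004, 0.701, 0.0]
force: [-0.2, -0.5, -0.3]
width: 0.001
```

```bash
python3 -m inch '[[0,0,-0.0004,0],[0,0,-0.0004,0],[0,0,-0.0004,0],[0,0,0,0],[0,0,0,0]]'
```

```text
time_s: 5.92
position: [0.5506, -0.1763, 0.0309]
tcp_rot: [0.713, -0.005, 0.701, 0.0]
force: [-1.5, 0.3, 2.7]
width: 0.003
```

```bash
python3 -m inch '[[0,0.005,-0.0008,0],[0,0.005,-0.0008,0],[0,0.005,-0.0008,0],[0,0.005,-0.0008,0],[0,0,-0.0004,0]]'; python3 - <<'E'
from h import *
s=ctrl.get_state(); print(s["position"],s["force"])
d=ctrl.get_image("side"); d["s"]=s; np.save("pics/side2.npy",d,allow_pickle=True)
c=d["img"][170:300,255:405]; cv2.imwrite("pics/sc2.png",cv2.resize(c,None,fx=4.5,fy=4.5,interpolation=cv2.INTER_CUBIC))
E
```

```text
time_s: 6.55
position: [0.5507, -0.1564, 0.0307]
tcp_rot: [0.714, -0.006, 0.701, -0.001]
force: [-1.5, 0.0, 4.5]
width: -0.001
[ 0.5507225  -0.1563679   0.03071332] [-1.48849621e+00  2.14282324e-03  4.51769728e+00]
```

View pics/sc2.png

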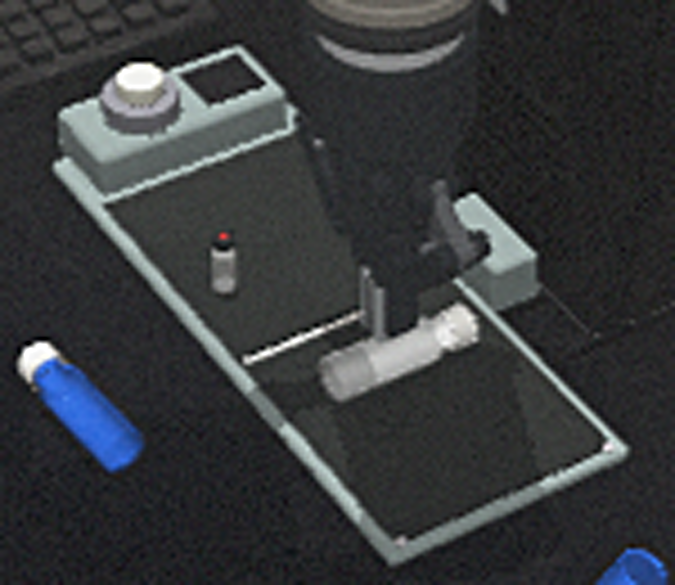

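```bash
python3 -m inch '[[0,0,0.004,0],[0,-0.006,0.001,0],[0,-0.005,0,0],[0,0,-0.002,0],[0,0,-0.001,0]]'; python3 - <<'E'
from h import *
s=ctrl.get_state(); print(s["position"],s["force"])
d=ctrl.get_image("side"); d["s"]=s; np.save("pics/side3.npy",d,allow_pickle=True)
c=d["img"][170:300,255:405]; cv2.imwrite("pics/sc3.png",cv2.resize(c,None,fx=4.5,fy=4.5,interpolation=cv2.INTER_CUBIC))
E
```

```text
time_s: 7.22
position: [0.5507, -0.1681, 0.0319]
tcp_rot: [0.713, -0.005, 0.701, -0.001]
force: [1.0, 0.0, -0.0]
width: 0.0
[ 0.55069797 -0.16812215  0.0319308 ] [ 0.97410933  0.03382927 -0.0012693 ]
```

View pics/sc3.png

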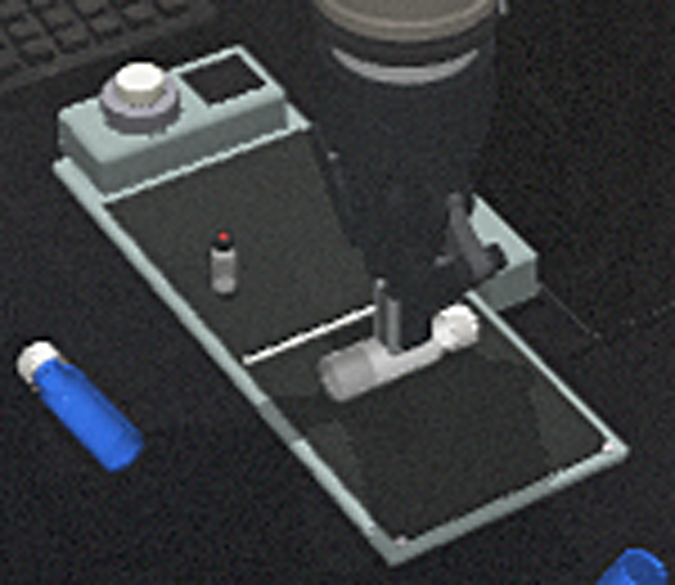

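```bash
python3 -m inch '[[0,0.001,-0.0012,0],[0,0.006,-0.0008,0],[0,0.006,-0.0008,0],[0,0.006,-0.0008,0],[0,0.005,-0.0006,0]]'; python3 -m inch '[[0,0,0.003,0],[0,-0.006,0.002,0],[0,-0.006,0,0],[0,0,-0.002,0],[0,0,-0.001,0]]'; python3 - <<'E'
from h import *
s=ctrl.get_state(); print(s["position"],s["force"])
d=ctrl.get_image("side"); d["s"]=s; np.save("pics/side4.npy",d,allow_pickle=True)
c=d["img"][170:300,255:405]; cv2.imwrite("pics/sc4.png",cv2.resize(c,None,fx=4.5,fy=4.5,interpolation=cv2.INTER_CUBIC))
E
```

```text
time_s: 7.9
position: [0.5509, -0.1441, 0.0307]
tcp_rot: [0.714, -0.006, 0.7, -0.001]
force: [-1.8, 0.1, 4.4]
width: -0.001
time_s: 8.52
position: [0.551, -0.1572, 0.0325]
tcp_rot: [0.714, -0.006, 0.7, -0.001]
force: [0.3, -0.2, 0.4]
width: 0.001
[ 0.55095371 -0.15723958  0.03253693] [ 0.34544428 -0.24267802  0.42630078]
```

View pics/sc4.png

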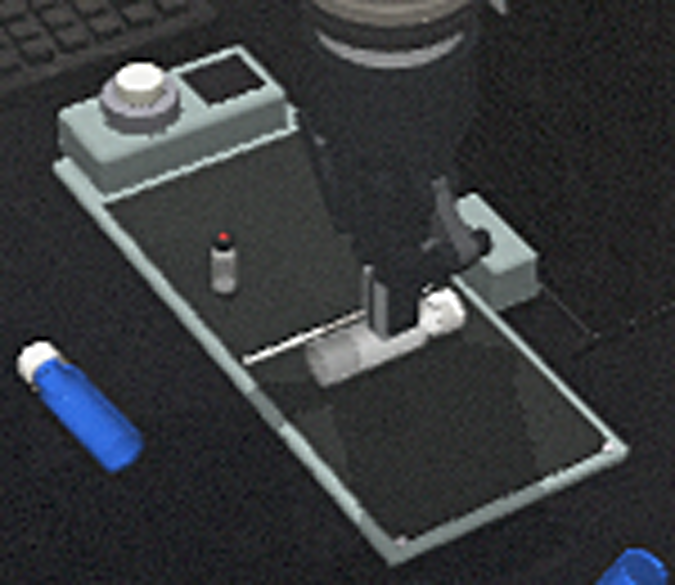

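```bash
python3 -m inch '[[0,0.001,-0.0016,0],[0,0.006,-0.0008,0],[0,0.006,-0.0008,0],[0,0.006,-0.0008,0],[0,0.005,-0.0006,0]]'; python3 -m inch '[[0,0,0.003,0],[0,-0.006,0.003,0],[0,-0.006,0,0],[0,0,-0.002,0],[0,0,-0.0005,0]]'; python3 - <<'E'
from h import *
s=ctrl.get_state(); print(s["position"],s["force"])
d=ctrl.get_image("side"); d["s"]=s; np.save("pics/side5.npy",d,allow_pickle=True)
c=d["img"][170:300,255:405]; cv2.imwrite("pics/sc5.png",cv2.resize(c,None,fx=4.5,fy=4.5,interpolation=cv2.INTER_CUBIC))
d=ctrl.get_image("wrist");d["s"]=s; np.save("pics/wrist5.npy",d,allow_pickle=True); cv2.imwrite("pics/wrist5.png",d["img"])
E
```

```text
time_s: 9.2
position: [0.5511, -0.1329, 0.0307]
tcp_rot: [0.714, -0.007, 0.7, -0.002]
force: [-2.0, -0.0, 4.7]
width: 0.003
time_s: 9.82
position: [0.5511, -0.1458, 0.0341]
tcp_rot: [0.714, -0.007, 0.7, -0.002]
force: [-0.4, 0.5, -0.0]
width: -0.001
[ 0.55108051 -0.14581301  0.03413232] [-0.4251299   0.46242064 -0.03755543]
```

View pics/sc5.png

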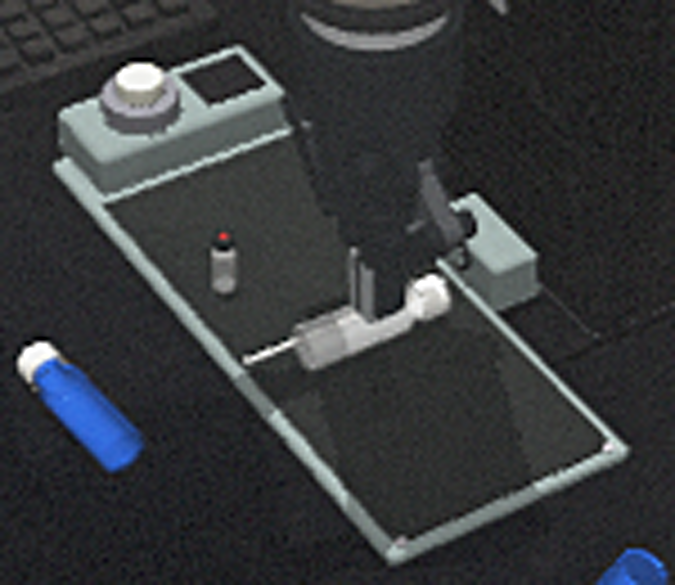

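View pics/wrist5.png

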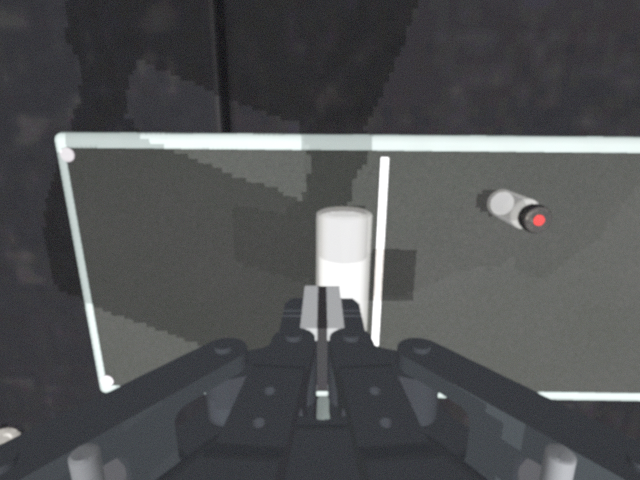

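```bash
python3 - <<'E'
from h import *
d=load("wrist5"); s=d["s"]
P=at_z(d,[(376,345),(384,157)],.008,s); V=at_z(d,[(344.5,213),(343,275)],.0195,s)
print(P.round(4).tolist(),V.round(4).tolist())
d=load("side5"); S=lambda *p:(np.array(p)+.5)/4.5-.5+[255,170]
print(at_z(d,S((442,296),(309,349)),.0195))
E
```

```text
[[0.5838, -0.1188, 0.008], [0.4937, -0.1198, 0.008]] [[0.5155, -0.1364, 0.0195], [0.5427, -0.1363, 0.0195]]
[[ 0.5924615  -0.14054758  0.0195    ]
 [ 0.51945903 -0.13906622  0.0195    ]]
```

```bash
python3 -m inch '[[0,0.004,0,0],[0,0,-0.002,0],[0,0,-0.0013,0],[0,0.005,-0.0008,0],[0,0.005,-0.0008,0]]'; python3 -m inch '[[0,0.005,-0.0008,0],[0,0.005,-0.0008,0],[0,0,-0.0004,0],[0,0,0.004,0],[0,0,0.002,0]]'; python3 - <<'E'
from h import *
s=ctrl.get_state(); print(s["position"],s["force"])
d=ctrl.get_image("wrist");d["s"]=s; np.save("pics/wrist6.npy",d,allow_pickle=True); cv2.imwrite("pics/wrist6.png",d["img"])
E
```

```text
time_s: 10.55
position: [0.5513, -0.1314, 0.0307]
tcp_rot: [0.715, -0.008, 0.699, -0.002]
force: [-3.0, 0.2, 8.2]
width: 0.001
time_s: 11.18
position: [0.5513, -0.121, 0.0368]
tcp_rot: [0.715, -0.008, 0.699, -0.002]
force: [-0.2, 0.7, 0.2]
width: 0.0
[ 0.55132866 -0.1210138   0.03679281] [-0.15722385  0.69600821  0.23529537]
```

View pics/wrist6.png

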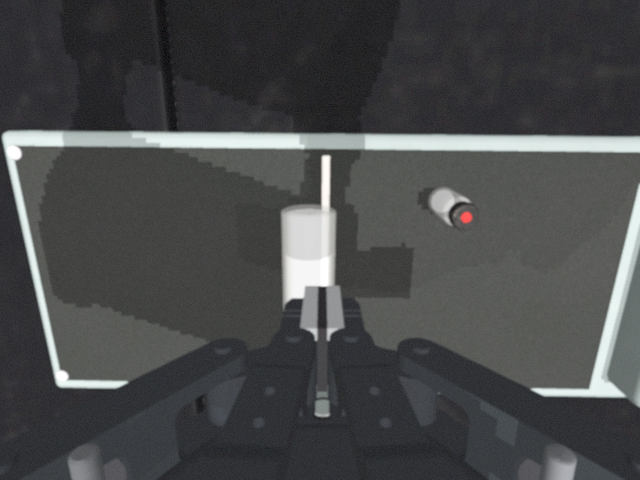

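```bash
python3 - <<'E'
from h import *
d=load("wrist6"); s=d["s"]
print(at_z(d,[(326,157),(325.5,200)],.008,s).round(4).tolist(),at_z(d,[(308.5,212),(308.5,270)],.0195,s).round(4).tolist())
E
```

```text
[[0.4945, -0.1196, 0.008], [0.5132, -0.1196, 0.008]] [[0.5161, -0.1265, 0.0195], [0.542, -0.1265, 0.0195]]
```

```bash
python3 -m inch '[[0,-0.005,-0.001,0],[0,-0.004,-0.001,0],[0,0,-0.002,0],[0,0,-0.0015,0],[0,0,-0.0005,0]]'
```

```text
time_s: 11.85
position: [0.5514, -0.1312, 0.0307]
tcp_rot: [0.715, -0.008, 0.699, -0.002]
force: [-2.4, -0.6, 9.6]
width: -0.002
```

```bash
python3 -m inch '[[0,0.005,-0.0003,0],[0,0.005,-0.0005,0],[0,0.0045,-0.0005,0],[0,0,-0.0003,0],[0,0,0.003,0]]';  python3 -m inch '[[0,0,0.015,0],[0,0,0.025,0],[0,0,0.03,0],[0,0,0.02,0],[0,0,0,0]]'; python3 - <<'E'
from h import *
s=ctrl.get_state(); print(s["position"],s["force"])
d=ctrl.get_image("wrist");d["s"]=s; np.save("pics/wrist7.npy",d,allow_pickle=True); cv2.imwrite("pics/wrist7.png",d["img"])
E
```

```text
time_s: 12.48
position: [0.5513, -0.1157, 0.0335]
tcp_rot: [0.715, -0.009, 0.699, -0.002]
force: [0.6, -0.9, -0.1]
width: -0.004
time_s: 13.1
position: [0.5517, -0.1157, 0.1292]
tcp_rot: [0.716, -0.009, 0.698, -0.002]
force: [0.4, -0.9, 0.2]
width: 0.001
[ 0.55167656 -0.11566651  0.12923359] [ 0.44222523 -0.89884094  0.21642175]
```

View pics/wrist7.png

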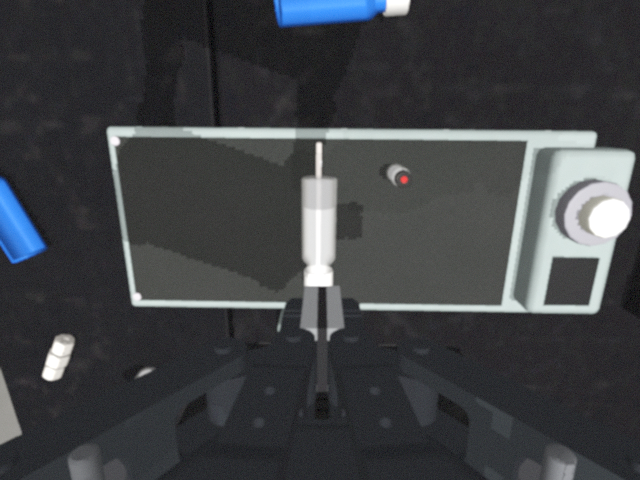

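```bash
python3 - <<'E'
from h import *
d=load("wrist7"); s=d["s"]
print("line",at_z(d,[(319.5,145),(319.3,172)],.008,s).round(4).tolist(),"vial",at_z(d,[(319.5,181),(318.7,282)],.0195,s).round(4).tolist(),"key",at_z(d,[(605,217)],.048,s).round(4))
c=d["img"][130:310,230:410]; cv2.imwrite("pics/wc7.png",cv2.resize(c,None,fx=3.3,fy=3.3,interpolation=cv2.INTER_CUBIC))
E
```

```text
line [[0.4952, -0.1191, 0.008], [0.5128, -0.1191, 0.008]] vial [[0.5171, -0.1187, 0.0195], [0.5875, -0.1186, 0.0195]] key [[0.5317 0.0475 0.048 ]]
```

View pics/wc7.png

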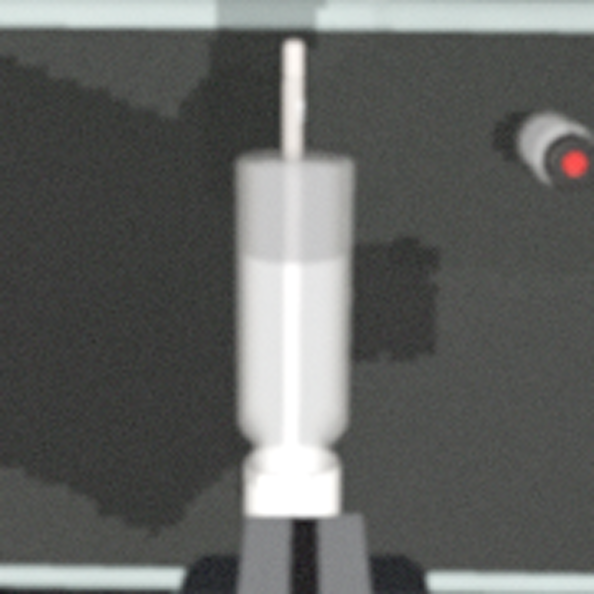

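```bash
python3 -m inch '[[-0.005,0.04,0,0],[-0.005,0.04,-0.01,0],[-0.005,0.04,-0.015,0],[-0.003,0.03,-0.01,0],[0,0,0,0]]'; python3 - <<'E'
from h import *
s=ctrl.get_state(); print(s["position"],s["force"])
d=ctrl.get_image("wrist");d["s"]=s; np.save("pics/wrist8.npy",d,allow_pickle=True); cv2.imwrite("pics/wrist8.png",d["img"])
E
```

```text
time_s: 13.78
position: [0.5295, 0.0381, 0.0878]
tcp_rot: [0.713, -0.008, 0.701, -0.003]
force: [-0.2, -0.8, 0.3]
width: 0.001
[0.52951998 0.03805736 0.08776975] [-0.243574   -0.84850938  0.30304152]
```

View pics/wrist8.png

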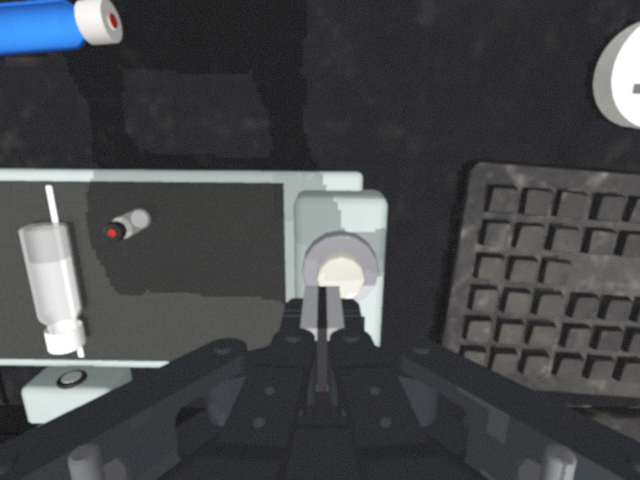

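```bash
python3 - <<'E'
from h import *
d=load("wrist8"); s=d["s"]
print("key",at_z(d,[(341,279)],.048,s).round(4))
E
python3 -m inch '[[0.002,0.004,-0.008,0],[0.002,0.004,-0.008,0],[0,0.001,-0.008,0],[0,0,-0.006,0],[0,0,-0.001,0]]'
```

```text
key [[0.5332 0.0477 0.048 ]]
time_s: 14.45
position: [0.535, 0.0435, 0.0548]
tcp_rot: [0.713, -0.006, 0.701, -0.005]
force: [-0.3, 0.1, 0.9]
width: 0.001
```

```bash
python3 -m inch '[[-0.001,0.003,0,0],[0,0,-0.002,0],[0,0,-0.002,0],[0,0,-0.001,0],[0,0,0,0]]'
```

```text
time_s: 15.08
position: [0.5342, 0.0465, 0.0503]
tcp_rot: [0.714, -0.007, 0.7, -0.005]
force: [-0.4, 0.3, 2.3]
width: 0.001
```

```bash
python3 -m inch '[[0,0.0005,-0.002,0],[0,0,-0.002,0],[0,0,-0.001,0],[0,0,-0.001,0],[0,0,-0.0005,0]]'
```

```text
time_s: 15.7
position: [0.5345, 0.0468, 0.0461]
tcp_rot: [0.714, -0.007, 0.7, -0.005]
force: [-2.5, -1.8, 7.8]
width: -0.001
```

```bash
python3 -m inch '[[0,0,-0.001,0],[0,0,-0.001,0],[0,0,-0.001,0],[0,0,-0.001,0],[0,0,0,0]]'; python3 - <<'E'
from h import *
s=ctrl.get_state(); print(s["position"],s["force"])
d=ctrl.get_image("side"); d["s"]=s
c=d["img"][160:240,250:350]; cv2.imwrite("pics/sc9.png",cv2.resize(c,None,fx=6,fy=6,interpolation=cv2.INTER_CUBIC))
d=ctrl.get_image("wrist"); cv2.imwrite("pics/wrist9.png",d["img"])
E
```

```text
time_s: 16.32
position: [0.5345, 0.0468, 0.0464]
tcp_rot: [0.715, -0.007, 0.699, -0.005]
force: [-2.5, -0.9, 3.2]
width: -0.0
[0.5344609  0.04683371 0.04637856] [-2.48869798 -0.94177876  3.20357472]
```

View pics/sc9.png

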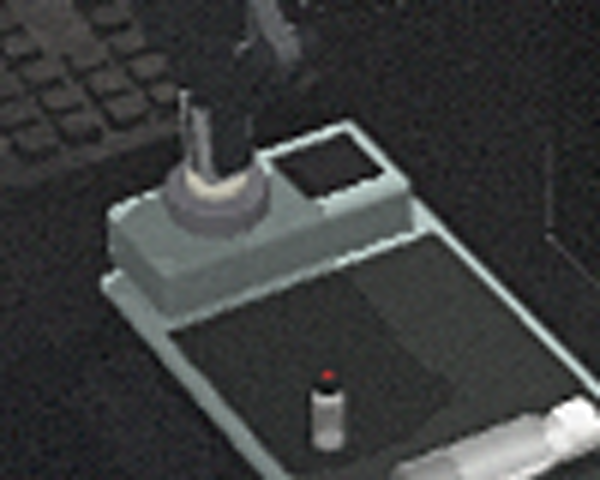

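View pics/wrist9.png

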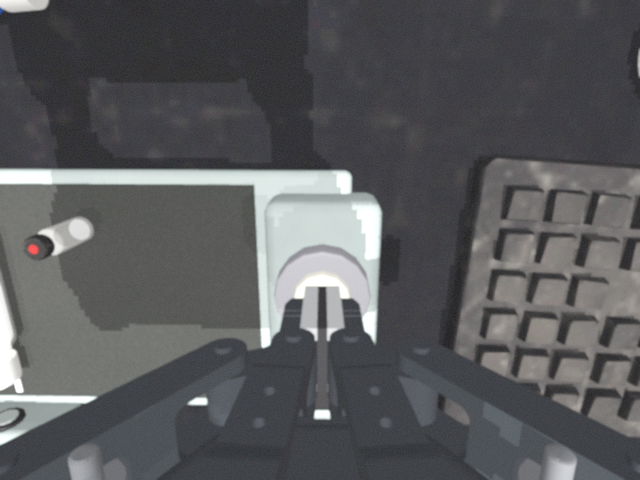

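```bash
python3 -m inch '[[0,0,-0.002,0],[0,0,-0.002,0],[0,0,-0.002,0],[0,0,-0.002,0],[0,0,-0.002,0]]'; python3 - <<'E'
from h import *
s=ctrl.get_state(); print(s["position"],s["force"],s["wrist_torque"])
E
```

```text
time_s: 17.05
position: [0.5346, 0.0469, 0.0457]
tcp_rot: [0.716, -0.008, 0.698, -0.005]
force: [-7.8, -1.5, 23.9]
width: 0.001
[0.53455088 0.04685644 0.04568285] [-7.84155391 -1.54199215 23.93823705] [-0.14782331  1.40958381 -0.04584011]
```

```bash
python3 - <<'E'
from h import *
d=load("side0"); f=8; x0,y0=262,170
c=cv2.resize(d["img"][y0:y0+40,x0:x0+60],None,fx=f,fy=f,interpolation=cv2.INTER_CUBIC)
a=np.linspace(0,2*np.pi,60)
c2=c.copy()
for z,r,col in ((.048,.012,(0,0,255)),(.042,.018,(0,255,0)),(.036,.018,(255,255,0)),(.030,.018,(255,0,255))):
    uv=proj(d,np.c_[.5337+r*np.cos(a),.0472+r*np.sin(a),0*a+z]); q=((uv-[x0,y0]+.5)*f-.5).astype(np.int32); cv2.polylines(c2,[q],True,col,1)
cv2.imwrite("pics/key.png",np.vstack([c,c2])[:600] if 0 else np.hstack([c[:,:400],c2[:,:400]]))
E
```

```text
(no output)
```

View pics/key.png

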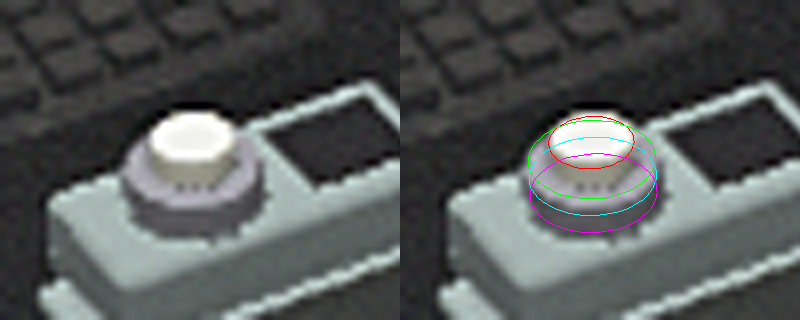

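```bash
python3 - <<'E'
from h import *
d=ctrl.get_image("side"); d["s"]=ctrl.get_state(); np.save("pics/side10.npy",d,allow_pickle=True); f=8; x0,y0=262,170
a=np.linspace(0,2*np.pi,60)
out=[]
for dd in (load("side0"),d):
    c=cv2.resize(dd["img"][y0:y0+40,x0:x0+50],None,fx=f,fy=f,interpolation=cv2.INTER_CUBIC); out.append(c)
c2=c.copy()
for z,r,col in ((.048,.012,(0,0,255)),(.042,.012,(0,255,0))):
    uv=proj(d,np.c_[.5337+r*np.cos(a),.0472+r*np.sin(a),0*a+z]); q=((uv-[x0,y0]+.5)*f-.5).astype(np.int32); cv2.polylines(c2,[q],True,col,1)
print(d["s"]["position"],d["s"]["force"])
cv2.imwrite("pics/key2.png",np.hstack([out[1],c2])); cv2.imwrite("pics/key1.png",out[0])
E
```

```text
[0.53460762 0.04685858 0.04570113] [-7.95275527 -1.8510226  22.6999491 ]
```

View pics/key2.png

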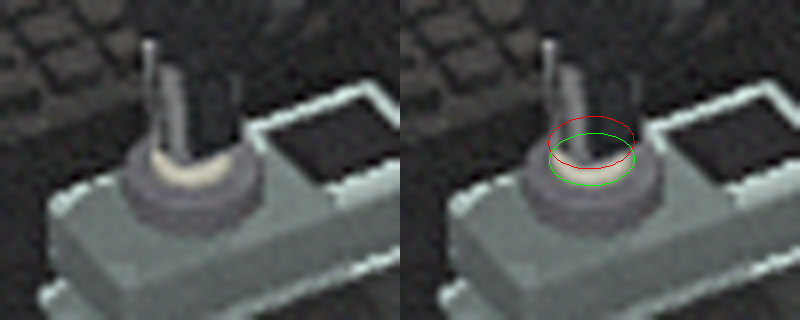

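```bash
python3 - <<'E'
from h import *
d=load("side10"); s=d["s"]; f=8; x0,y0=262,170
T=quat(s["tcp_rot"]).as_matrix(); p=s["position"]
print("tool x",T[:,0].round(4))
for dx in (0,-.0037):
  for c in ((-.0075,-.011),(-.0075,.011),(.0075,-.011)):
    w=p+T@[0,c[0],c[1]]+[0,0,dx]; print(dx,c,((proj(d,w)-[x0,y0]+.5)*f-.5).round(0), w.round(4))
E
```

```text
tool x [ 0.0261 -0.0181 -0.9995]
0 (-0.0075, -0.011) [[174. 176.]] [0.5236 0.0393 0.0456]
0 (-0.0075, 0.011) [[242. 149.]] [0.5456 0.0394 0.0461]
0 (0.0075, -0.011) [[148. 148.]] [0.5236 0.0543 0.0453]
-0.0037 (-0.0075, -0.011) [[174. 186.]] [0.5236 0.0393 0.0419]
-0.0037 (-0.0075, 0.011) [[243. 159.]] [0.5456 0.0394 0.0424]
-0.0037 (0.0075, -0.011) [[149. 159.]] [0.5236 0.0543 0.0416]
```

View pics/key1.png

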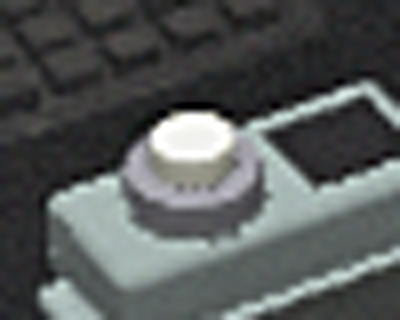

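```bash
python3 -m inch '[[0,0,0.001,0],[0,0,0.0005,0],[0,0,0,0],[0,0,0,0],[0,0,-0.0003,0]]'; python3 -m inch '[[0,0,0.001,0],[0,0,0.0005,0],[0,0,0,0],[0,0,0,0],[0,0,-0.0003,0]]';python3 -m inch '[[0,0,0.001,0],[0,0,0.0005,0],[0,0,0,0],[0,0,0,0],[0,0,-0.0003,0]]'; python3 - <<'E'
from h import *
d=ctrl.get_image("side"); d["s"]=ctrl.get_state(); f=8; x0,y0=262,170
print(d["s"]["position"],d["s"]["force"])
c=cv2.resize(d["img"][y0:y0+40,x0:x0+50],None,fx=f,fy=f,interpolation=cv2.INTER_CUBIC); cv2.imwrite("pics/key3.png",c)
E
```

```text
time_s: 17.73
position: [0.5345, 0.0469, 0.0469]
tcp_rot: [0.716, -0.008, 0.698, -0.005]
force: [-0.7, -0.8, 3.0]
width: -0.004
time_s: 18.35
position: [0.5345, 0.0469, 0.0479]
tcp_rot: [0.716, -0.008, 0.698, -0.005]
force: [-0.6, -0.8, 3.1]
width: 0.0
time_s: 18.98
position: [0.5345, 0.0469, 0.0491]
tcp_rot: [0.716, -0.008, 0.698, -0.005]
force: [-0.9, -1.5, 2.5]
width: 0.001
[0.53447356 0.04685921 0.04902778] [-0.85860383 -1.43371313  1.82802343]
```

View pics/key3.png

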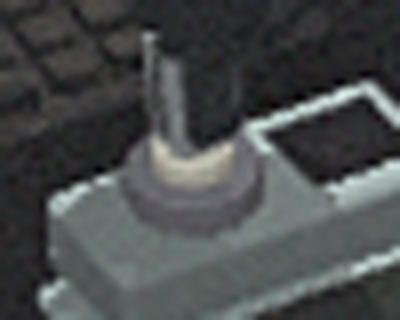

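```bash
for i in 1; do python3 -m inch '[[0,0,0.001,0],[0,0,0.0005,0],[0,0,0,0],[0,0,0,0],[0,0,-0.0003,0]]'; done; python3 -m inch '[[0,0,0.001,0],[0,0,0.0005,0],[0,0,0,0],[0,0,0,0],[0,0,-0.0003,0]]';python3 -m inch '[[0,0,0.001,0],[0,0,0.0005,0],[0,0,0,0],[0,0,0,0],[0,0,-0.0003,0]]'; python3 - <<'E'
from h import *
d=ctrl.get_image("side"); d["s"]=ctrl.get_state(); f=8; x0,y0=262,170
print(d["s"]["position"],d["s"]["force"])
c=cv2.resize(d["img"][y0:y0+40,x0:x0+50],None,fx=f,fy=f,interpolation=cv2.INTER_CUBIC); cv2.imwrite("pics/key4.png",c)
E
```

```text
time_s: 19.65
position: [0.5345, 0.0469, 0.0502]
tcp_rot: [0.716, -0.008, 0.698, -0.005]
force: [-0.6, -0.2, 1.6]
width: 0.002
time_s: 20.27
position: [0.5345, 0.0469, 0.0514]
tcp_rot: [0.716, -0.008, 0.698, -0.005]
force: [0.2, -1.1, 2.0]
width: 0.001
time_s: 20.9
position: [0.5344, 0.0471, 0.0524]
tcp_rot: [0.716, -0.007, 0.698, -0.005]
force: [0.0, -0.2, 0.1]
width: -0.003
[0.53443541 0.04712838 0.05234566] [-0.04584723 -1.12407299  0.04904221]
```

View pics/key4.png

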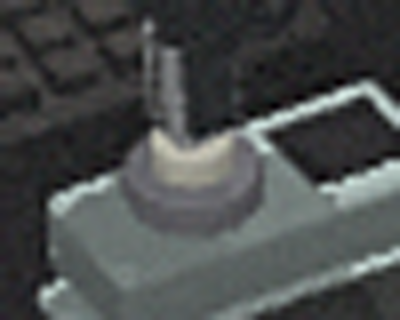

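```bash
python3 -m inch '[[0,0,0.01,0],[0,0,0.025,0],[-0.01,0,0.03,0],[-0.03,-0.02,0.03,0],[-0.03,-0.02,0.02,0]]'; python3 -m inch '[[-0.01,-0.02,0,0],[0,-0.02,0,0],[0,-0.02,0,0],[0,0,0,0],[0,0,0,0]]'; python3 - <<'E'
from h import *
s=ctrl.get_state(); print(s["position"],s["force"])
for n in("wrist","side"):
    d=ctrl.get_image(n); d["s"]=s; np.save(f"pics/{n}11.npy",d,allow_pickle=True); cv2.imwrite(f"pics/{n}11.png",d["img"])
d=load("side11");c=d["img"][170:300,255:405]; cv2.imwrite("pics/sc11.png",cv2.resize(c,None,fx=4.5,fy=4.5,interpolation=cv2.INTER_CUBIC))
E
```

```text
time_s: 21.58
position: [0.4635, 0.0071, 0.1714]
tcp_rot: [0.716, -0.008, 0.698, -0.004]
force: [-1.5, 0.4, -0.4]
width: 0.001
time_s: 22.2
position: [0.4524, -0.055, 0.1772]
tcp_rot: [0.719, -0.008, 0.695, -0.005]
force: [0.2, -0.4, -0.6]
width: 0.002
[ 0.45239085 -0.05497956  0.17718627] [ 0.24800252 -0.3917109  -0.60575483]
```

View pics/wrist11.png

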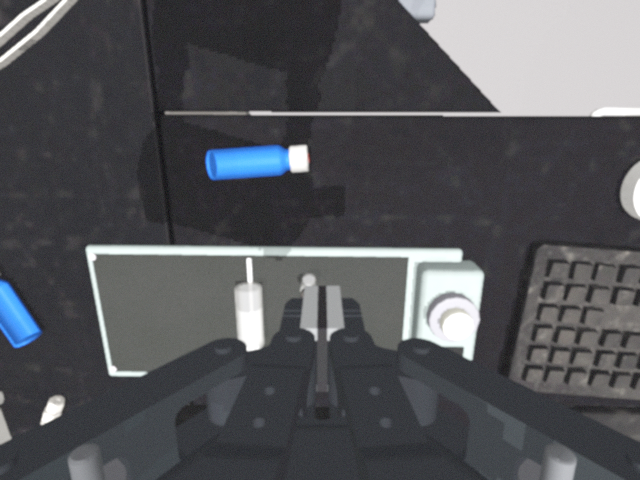

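View pics/sc11.png

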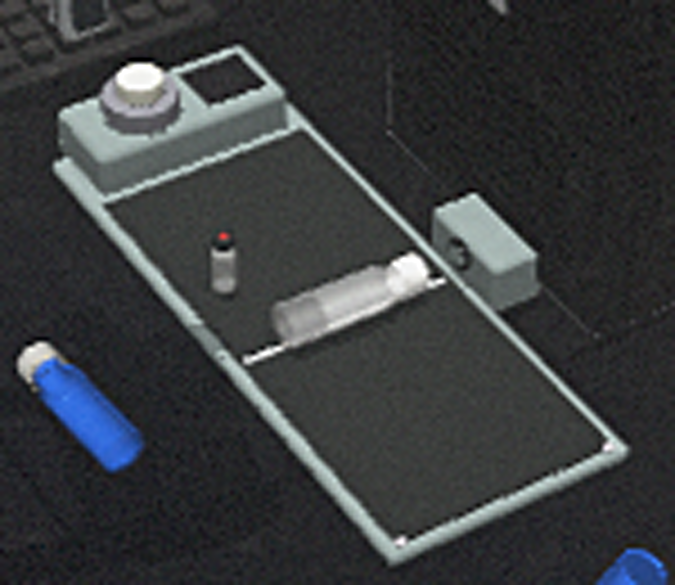

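```bash
python3 - <<'E'
from h import *
d=load("side11"); S=lambda *p:(np.array(p)+.5)/4.5-.5+[255,170]
meas(d,None,S((444,281),(248,360)),S((419,271),(288,324)))
d=ctrl.get_image("top"); c=d["img"][195:275,225:375]; cv2.imwrite("pics/tc11.png",cv2.resize(c,None,fx=5,fy=5,interpolation=cv2.INTER_CUBIC))
s=ctrl.get_state(); print(s["time_s"],s["force"],np.round(s["qvel"],3))
E
```

```text
linemid [ 0.5521 -0.1209  0.008 ] yaw -0.74 vialmid [ 0.557  -0.1197  0.0195] len 0.0729 rel x,y 0.0049 0.0013 ang 0.29
22.35 [ 0.06238266 -0.00528383  0.47939123] [ 0.002  0.004  0.001 -0.001 -0.    -0.003]
```

View pics/tc11.png

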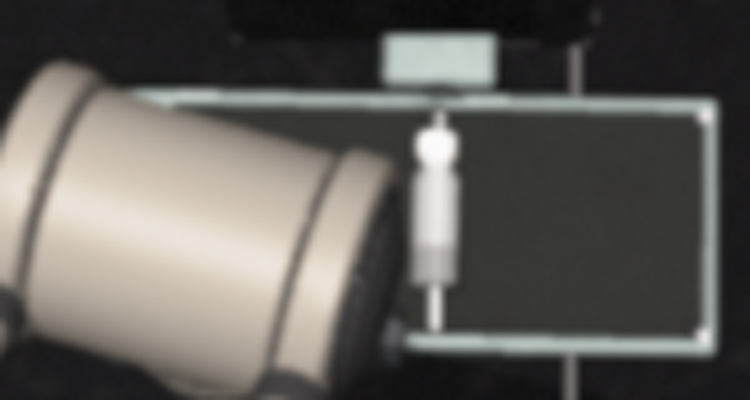

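```bash
python3 -c "
from station import ctrl
print(ctrl.close_job())"
```

```text
the job is handed in; nothing more can be done
None
```

I rolled the vial onto the white line, pressed the read key to its stop, let it come back up, and handed the job in at about 22 s of the 54 s. No verdict was reported.

- **Vial:** I used five light strokes of the shut fingertips on top of it. The highest force I read was about 10 N, against the 35 N limit.
    - **Across the line:** it lies about 0.4 mm off by the wrist camera and 1.3 mm by the side camera. The top view shows it centred.
    - **Along the line:** its middle is about 5 mm from the line's middle by the side camera. It is turned less than 1 degree.
- **Read key:** I pressed until it stopped hard, at about 24 N. On the way up the spring pushed back over about 6 mm, and the force then fell to zero. The pictures show the key up again and the robot clear.
- **Disagreement:** the tool height at the key's stop read 45.7 mm, where 42 mm was expected. Contact was lost at about 52 mm, where 48 mm was expected. So I judged the press from its stroke, its hard stop and the side picture, not from the absolute height.
- **Other things:** in the last wrist and side pictures the small vial, the blue vials and the reader look unmoved. I did not measure the jar, tin, union, tweezers or upright vial again; the arm never went near them.

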